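# Switch off the disc sharpener and hold its guard open

## Robot

A 6-joint arm with a two-finger parallel gripper is mounted at the origin on a cart in front of the work surface, level with it; the furniture and walls round the work are solid. World frame = base frame: x ahead of the robot, y to its left, z up, the work surface at z = 0. Lengths are in m, angles in degrees, forces in N, time in s.
With the tool pointing down it reaches from about 0.4 to 0.825 m from the base axis. Payload 7 kg.
Tool frame: the origin (TCP) lies between the finger pads, 19 mm behind the fingertips; this is the grasp point; z points along the fingers, y is the line along which they close (so a half turn about z gives the same grasp; the last joint's range is limited). The gripper opens to 88 mm and grips with 3 to 60 N. Pads are 19 mm wide; open, the fingers measure 130 mm over their backs; the gripper's body (78 mm by 193 mm) begins 47 mm behind the grasp point.
Start: joints at [93.512, 20.546, 0.682, 0, -70.136, -16.507], TCP at [0.152, 0.658, 0.245] pointing down, gripper open.
Joint ranges: [-176.03, 176.03], [-82.01, 121.73], [-58.28, 71.71], [-173.87, 95.51], [-174.79, -0.11], [-173.66, 173.66]. Speed limits (degrees/s): [136.94, 136.94, 172.46, 180, 180, 180].

## Interface

Orientations are given as [roll, pitch, yaw] about the fixed x, y, z axes, in that order (R = Rz(yaw) Ry(pitch) Rx(roll)).
In Python, from plant import r gives the robot as it stands. The module is installed in compiled form; this text tells all that it offers.
- The arm moves only by the tool jog_arm, never from a script. Its argument "deltas" is a list that holds one entry, the list of rows, each a list of 5 numbers: the opening, from -1 (shut) to 1 (fully open), then the shift along the world's x, y, z in cm, then the turn about the world's z in rad. In form: [[[claw, dx, dy, dz, turn], ...]]. A call has 1 to 8 rows; each row shifts and turns the commanded pose from where the row before left it; what a row does not reach is not made up. A row lasts 1/8 s, in which the tool goes at most 62.5 mm and 10.7 degrees, less where a joint would pass 70% of its speed; a pose out of reach is approached as far as the arm can. A call with a gripper value outside its range is refused whole. The fingers move at their own pace and stop on an object; "force" is the grip in N (left out, the last holds). Time passes only in rows, so rows that do not move let the fingers close. It gives the time, the measured TCP pose, the force, the opening and the grip force at its end, in the units of the state.
- r.get_state(): the state, without advancing time (a new reading comes with each control period).
- r.capture(name): name is "scene" or "side" or "wrist"; returns the picture (480x640x3 uint8, blue, green, red); there is no depth.
- r.camera_info(name): a dict with "fx", "fy", "cx", "cy" (pixels), "view" (4x4, takes a point from world to camera coordinates). Camera axes: x right, y up, looking along -z (the intrinsics and any distortion apply to the point x, -y, -z); pixel columns grow to the right and rows downward; lengths in m; the calibration is good to about 2 mm. The wrist camera is an equidistant fisheye: a pixel r from the principal point sees the ray r / f radians off the axis. A picture is of the moment at which its call begins: read the wrist's pose just before it. camera_info takes no time and is no camera call; for the wrist camera it gives the pose at the moment of the call.
- r.close_job(): hands the job in; it is judged then, once.
The state is a dict: "time_s": time; "joints": joint angles; "qd": joint speeds; "joint_torque": joint torques, N m; "tcp_pos": TCP position; "eef_rot": TCP orientation; "contact_force": force on the tool from outside, world axes, zero at the start; "moment": the same for the moment, N m; "gripper_width": finger opening in m; "gripper_force": force on a finger pad.
Only numpy, scipy, OpenCV 4.12 (cv2) and the standard library are available. Lean on these libraries where they do the work, as an engineer would, in place of code of your own. Each camera call takes 0.05 s, during which the arm holds its last target. There are 200 camera calls.

## Task

I want to look at the sharpening plate. Turn the speed dial of the grey bench sharpener fully anticlockwise to its off stop while the guard is still shut; only then lift the aluminium guard, which has a bar in front for lifting, and hold it open at 50 degrees, leaving the things beside the machine where they are. The guard drops shut if let go, so finish while still holding it there, steady, with the fingers on it.

Things in the scene. Friction and masses are not known exactly. Their poses are not given: they have to be found in the camera images.
- sharpener: Fixed grey bench disc sharpener, housing 300 mm wide (y), 85 mm high, from 95 mm in front (-x) to 120 mm behind its origin, which lies on the table. x points from its front to its back (the hinge side), y to its left seen from the robot, z up. The guard covers the left part of the deck; the speed dial is on the right part. Position and yaw (within 0.35 rad) vary.
- dial_grip (a point): On the dial's axis, 122 mm above the table, at sharpener x -40, y -95 mm: TCP height to grip. Black 44 mm disc (top 14 mm above the deck) with an upright grip bar 42 mm long, 14 mm thick, top 7 mm above this point; bar along this point's x axis, white mark on its -x half. The guard's side is 75 mm to the left, its top about 117 mm above the table.
- dial (a joint): Angle of the speed dial, rad: 0 at the off stop (fully anticlockwise seen from above: grip bar along the sharpener's x, mark to the front), growing clockwise up to 4.0. Starts between 0.6 and 1.4, stays where it is left, turns with about 0.04 N m of friction.
- guard (a joint): Opening angle of the guard, rad: 0 shut (level), where it starts; grows as its front rises; stop at 1.5. 50 degrees is 0.873. A weak spring and its weight (0.2 to 0.43 kg) pull it shut; lifting takes 1 to 3 N at the bar.
- guard_bar (a point): Middle of the guard's round steel front bar: 10 mm thick, straight for 104 mm along the sharpener's y, 40 mm free gap to the guard's front wall, only the table below. Moves with the guard: 230 mm from the hinge axis; 100 mm above the table shut, 276 mm at 50 degrees. Own x axis points to the hinge. Pinched from above across sharpener x, the bar can turn between the fingers as the guard rises.
- hinge_mid (a point): Middle of the guard's hinge axis, fixed at sharpener x +90, y +60 mm, 100 mm above the table; the axis runs along the sharpener's y. The aluminium guard reaches 185 mm from here to its front wall, is 160 mm wide, shallow, its top about 17 mm above the axis.
- tape_measure: Bystander: tape measure standing on the table to the right of the machine, 31 x 79 x 63 mm, origin under its middle.
- block: Bystander: pale sawn wood block to the left of the machine, 36 x 105 x 42 mm, origin under its middle.
- tin: Bystander: round wax tin to the left of the machine further back, 68 mm across, 43 mm high, origin under its middle.

How it is judged:
By the outcome, as a careful person would: the job done as asked, in the order asked, and still so for the second after the job is handed in, while the arm keeps its last pose, push and grip.
It also fails if it takes over 53 s, if anything falls off the work surface, if the arm or the gripper's body presses on something with over 40 N, if the wrist force passes 120 N, or if a joint passes its speed limit or range.

## Working session

There is one attempt and no reset: what is moved stays moved. The work goes in short steps, Python scripts to look and compute and a tool call to move; the robot and the scene stay as the last step left them, time stands still between calls to the robot, and variables do not carry over. Pictures are saved under pics/ and viewed, at most 10 in all, crops included, and the job is handed in when it is done.

Besides the shell and the picture viewer there is one more tool, called after "Call:" as a command line: name --argument value ..., lists and objects as JSON in quotes. jog_arm: Moves the arm, as the interface text tells. Its arguments: {"type":"object","properties":{"deltas":{"type":"array"},"force":{"type":"number"}},"required":["deltas"]}

```bash
mkdir -p pics
python3 - <<'E'
from plant import r
import cv2
for n in ("scene","side"):
    cv2.imwrite(f"pics/{n}0.png",r.capture(n)); i=r.camera_info(n); print({k:(v if k!='view' else v) for k,v in i.items()})
print(r.get_state())
E
```

```text
{'fx': 438.67481392330086, 'fy': 438.67481392330086, 'cx': 321.4372125573878, 'cy': 243.48597322638463, 'view': array([[ 0.62474473, -0.78076053,  0.01034503, -0.37720412],
       [ 0.53120152,  0.43468976,  0.72723432, -0.43141841],
       [-0.57229274, -0.44884051,  0.68631132, -0.57048998],
       [ 0.        ,  0.        ,  0.        ,  1.        ]])}
{'fx': 506.77960578745945, 'fy': 506.77960578745945, 'cx': 313.9635833351839, 'cy': 238.04363452322704, 'view': array([[-0.99799262,  0.06128438, -0.01596744,  0.60872366],
       [-0.04807728, -0.56903577,  0.82090612, -0.04250405],
       [ 0.04122268,  0.82002592,  0.57083989, -1.28121061],
       [ 0.        ,  0.        ,  0.        ,  1.        ]])}
{'time_s': 0.1, 'joints': array([ 9.35131525e+01,  2.05858025e+01,  6.37577417e-01, -1.73786877e-02,
       -7.01361252e+01, -1.65074841e+01]), 'qd': array([ 0.03522687, -0.17245542,  0.16379178,  0.11142035,  0.05917137,
        0.01784972]), 'joint_torque': array([-2.84487622e-03, -5.84163272e+01,  2.93754548e+01,  7.01553494e+00,
        1.01743574e-02, -4.61899992e-05]), 'tcp_pos': array([0.15170506, 0.65729563, 0.24452376]), 'eef_rot': array([ 1.79914484e+02, -8.30492435e-03, -1.30002425e+01]), 'contact_force': array([0.35902131, 0.03247901, 0.36353215]), 'moment': array([0.01768617, 0.00956386, 0.02845546]), 'gripper_force': 0.0, 'gripper_width': 0.08742603882836342}
```

View pics/scene0.png

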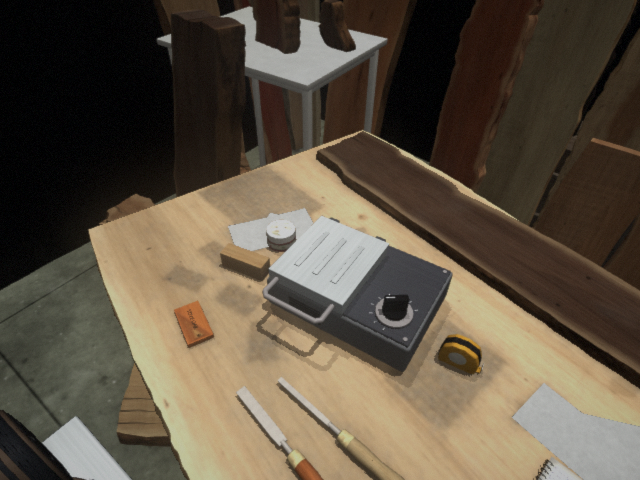

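View pics/side0.png

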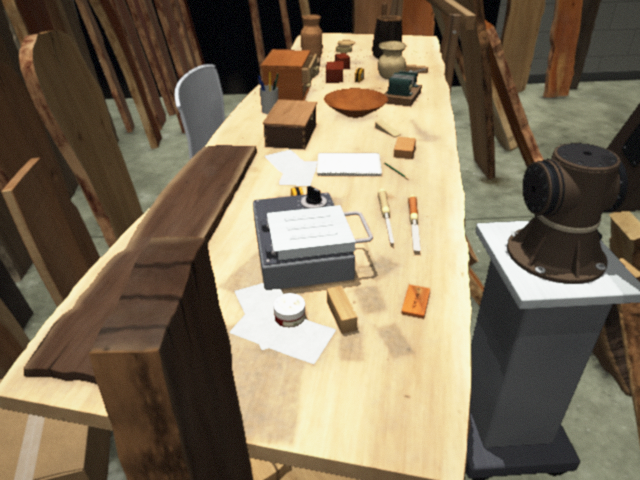

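The scene view shows the sharpener with its dial near (395,305), its bar from (268,290) to (325,318), and the tape at (460,355). The block is at (245,262) and the tin at (281,235). In the side view the bar is near (362,230) and the dial near (313,197).

```bash
cat > h.py <<'E'
import numpy as np
def ray(i,u,v):
    V=np.array(i['view']);R=V[:3,:3];c=-R.T@V[:3,3]
    d=R.T@np.array([(u-i['cx'])/i['fx'],-(v-i['cy'])/i['fy'],-1]);return c,d
def plane(i,u,v,z):
    c,d=ray(i,u,v);return c+d*(z-c[2])/d[2]
def proj(i,p):
    V=np.array(i['view']);q=V[:3,:3]@np.array(p)+V[:3,3]
    return np.array([i['cx']-i['fx']*q[0]/q[2],i['cy']+i['fy']*q[1]/q[2]])
E
python3 - <<'E'
import cv2
s=cv2.imread('pics/scene0.png')[205:385,255:495]
cv2.imwrite('pics/scene0c.png',cv2.resize(s,None,fx=3.333,fy=3.333,interpolation=cv2.INTER_CUBIC)[:600,:800])
from plant import r
from h import *
i=r.camera_info('scene')
for n,u,v,z in (('BR',451,268,.085),('FR',405,349,.085),('dial',395,312,.095),('barR',322,318,.1),('barL',268,290,.1),('tape',460,355,.03),('block',245,262,.04),('tin',281,235,.04)): print(n,plane(i,u,v,z).round(3))
E
```

```text
BR [ 0.765 -0.196  0.085]
FR [ 0.548 -0.221  0.085]
dial [ 0.595 -0.171  0.095]
barR [ 0.502 -0.082  0.1  ]
barL [0.489 0.034 0.1  ]
tape [ 0.635 -0.291  0.03 ]
block [0.549 0.164 0.04 ]
tin [0.66  0.163 0.04 ]
```

View pics/scene0c.png

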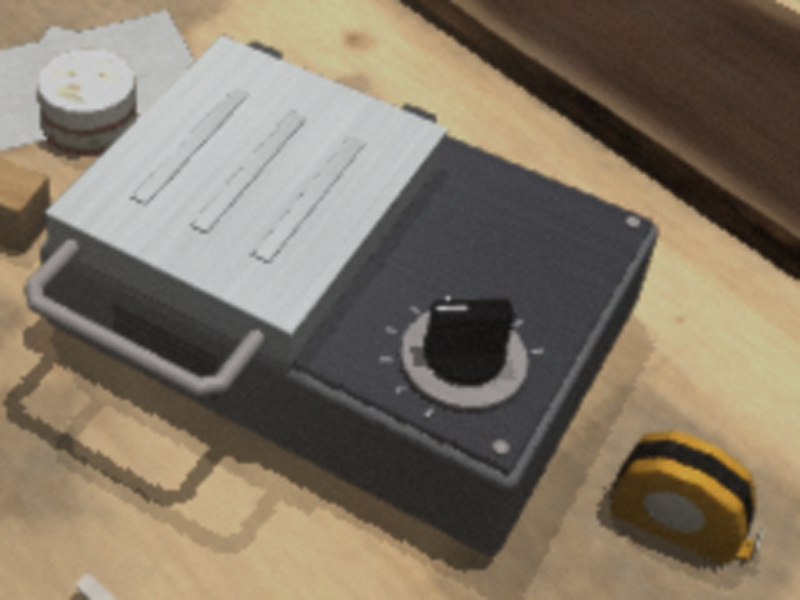

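The crop shows the grip bar's top running from about (432,305) to (512,302), with the white mark at its left end. The steel bar runs from (32,292) to (210,388). The deck's right edge goes from (515,478) to (656,232).

Run:
```python
from plant import r
from h import *
i=r.camera_info('scene')
P=lambda u,v,z: plane(i,255+u/3.333,205+v/3.333,z)
A={}
for n,u,v,z in (('deckBR',656,232,.085),('deckFR',515,478,.085),('gFL',50,213,.117),('gFR',292,333,.117),('gBR',446,130,.117),('gBL',224,40,.117),
 ('barL',35,294,.1),('barR',208,386,.1),('gripL',432,305,.129),('gripR',512,303,.129),('mark0',437,310,.129),('mark1',466,308,.129),('disc',464,356,.088),('discbot',463,384,.099)):
    A[n]=P(u,v,z); print(n,A[n].round(4))
an=lambda a,b:np.degrees(np.arctan2(*(A[b]-A[a])[1::-1]))
print(an('deckFR','deckBR'),an('gFR','gBR'),an('gFL','gBL'),an('gFR','gFL')-90,an('gBR','gBL')-90,an('barR','barL')-90,an('gripL','gripR'),an('mark0','mark1'))
```

```text
deckBR [ 0.7502 -0.2051  0.085 ]
deckFR [ 0.5534 -0.2262  0.085 ]
gFL [0.5184 0.0551 0.117 ]
gFR [ 0.5354 -0.0997  0.117 ]
gBR [ 0.715  -0.0794  0.117 ]
gBL [0.6965 0.0737 0.117 ]
barL [0.4804 0.0318 0.1   ]
barR [ 0.492  -0.0793  0.1   ]
gripL [ 0.5874 -0.1499  0.129 ]
gripR [ 0.6145 -0.1812  0.129 ]
mark0 [ 0.5862 -0.1537  0.129 ]
mark1 [ 0.5967 -0.1645  0.129 ]
disc [ 0.6002 -0.1671  0.088 ]
discbot [ 0.5762 -0.1798  0.099 ]
6.130459589208875 6.44843600956314 5.951920575088602 6.266341620130007 6.903459493405649 5.950247845434063 -49.00198255949819 -45.83213527688654
```

Call:
jog_arm --deltas '[[[1,4.3,-4.4,0,-0.07],[1,4.3,-4.4,0,-0.07],[1,4.3,-4.4,0,-0.07],[1,4.3,-4.4,0,-0.07],[1,4.3,-4.4,0,-0.07],[1,4.3,-4.4,0,-0.07],[1,4.3,-4.4,0,-0.07],[1,4.3,-4.4,0,-0.07]]]' --force 15

```text
time_s: 1.1
tcp_pos: [0.4968, 0.304, 0.2452]
eef_rot: [180.0, 0.0, -45.2]
contact_force: [0.3, 1.6, 0.8]
gripper_width: 0.0876
gripper_force: 0.0
```

Call:
jog_arm --deltas '[[[1,1.3,-5.9,0,-0.05],[1,1.3,-5.9,0,0],[1,1.3,-5.9,0,0],[1,1.3,-5.9,0,0],[1,1.3,-5.9,0,0],[1,1.3,-5.9,0,0],[1,1.3,-5.9,0,0],[1,1.3,-5.9,0,0]]]'

```text
time_s: 2.1
tcp_pos: [0.5998, -0.1682, 0.2451]
eef_rot: [180.0, 0.0, -47.9]
contact_force: [1.2, 0.3, -0.0]
gripper_width: 0.0878
gripper_force: 0.0
```

Run:
```python
from plant import r
import cv2
from h import *
i=r.camera_info('wrist');im=r.capture('wrist');cv2.imwrite('pics/w1.png',im)
print(i,r.get_state()['tcp_pos'],r.get_state()['joints'])
V=np.array(i['view'])
for p in ([.6005,-.167,.129],[.5875,-.1525,.129],[.486,-.024,.1],[.481,.032,.1],[.492,-.079,.1]):
    q=V[:3,:3]@np.array(p)+V[:3,3];x,y,z=q[0],-q[1],-q[2];h=np.hypot(x,y);t=np.arctan2(h,z)
    print(p,i['cx']+i['fx']*t*x/h,i['cy']+i['fy']*t*y/h)
```

```text
{'fx': 371.64829954431775, 'fy': 371.64829954431775, 'cx': 314.6519124833753, 'cy': 240.02146433850314, 'view': array([[-0.74226912, -0.67010014,  0.00153812,  0.33301053],
       [ 0.64000144, -0.70960531, -0.29471761, -0.46603559],
       [ 0.19858176, -0.21777538,  0.95558316, -0.5464873 ],
       [ 0.        ,  0.        ,  0.        ,  1.        ]])} [ 0.60037599 -0.17408434  0.24450007] [  1.76118886  15.95434334  -6.06810485   0.11249261 -68.06307789
  40.09251632]
[0.6005, -0.167, 0.129] 313.79511222781457 241.72859332408527
[0.5875, -0.1525, 0.129] 313.72369070565014 266.94777244771456
[0.486, -0.024, 0.1] 303.2463865160432 406.139219556057
[0.481, 0.032, 0.1] 272.7184847700034 434.7167702600955
[0.492, -0.079, 0.1] 336.76911940329893 371.8071768886523
```

View pics/w1.png

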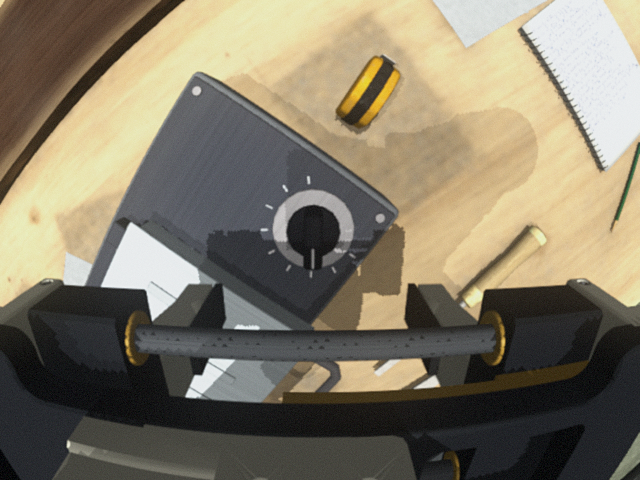

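The wrist view shows the grip bar upright in the picture at x≈313, with its mark end at y≈270. That matches the predicted centre and direction.

Call:
jog_arm --deltas '[[[1,0,0,-3,0],[1,0,0,-3,0],[1,0,0,-2,0],[1,0,0,0,0]]]'

```text
time_s: 2.65
tcp_pos: [0.5985, -0.1662, 0.1634]
eef_rot: [179.8, 0.2, -48.0]
contact_force: [0.7, -0.3, -0.2]
gripper_width: 0.0875
gripper_force: 0.0
```

Call:
jog_arm --deltas '[[[1,0.2,-0.1,-2,0],[1,0,0,-1.5,0],[1,0,0,-0.5,0],[1,0,0,0,0],[-1,0,0,0,0],[-1,0,0,0,0],[-1,0,0,0,0],[-1,0,0,0,0]]]' --force 15

```text
time_s: 3.65
tcp_pos: [0.6018, -0.1673, 0.1255]
eef_rot: [-180.0, -0.0, -47.9]
contact_force: [0.6, 0.5, -0.1]
gripper_width: 0.053
gripper_force: 0.0
```

Call:
jog_arm --deltas '[[[-1,0,0,0,0],[-1,0,0,0,0],[-1,0,0,0,0],[-1,0,0,0,0]]]'

```text
time_s: 4.15
tcp_pos: [0.6014, -0.1676, 0.1253]
eef_rot: [179.9, 0.0, -47.9]
contact_force: [-3.2, -6.0, 1.3]
gripper_width: 0.0137
gripper_force: 15.0
```

Call:
jog_arm --deltas '[[[-1,0,0,0,0.12],[-1,0,0,0,0.12],[-1,0,0,0,0.12],[-1,0,0,0,0.12],[-1,0,0,0,0.12],[-1,0,0,0,0.12],[-1,0,0,0,0.12],[-1,0,0,0,0]]]'

```text
time_s: 5.15
tcp_pos: [0.6022, -0.166, 0.1254]
eef_rot: [-179.9, -0.0, 0.3]
contact_force: [1.1, 6.8, 1.3]
gripper_width: 0.014
gripper_force: 15.0
```

```bash
python3 -c "
from plant import r
s=r.get_state();print(s['eef_rot'],s['moment'],s['contact_force'],s['gripper_width'],s['joints'])"
```

```text
[-1.79916026e+02 -4.80902484e-02  2.92791220e-01] [ 2.25789316 -0.14026216  0.01622991] [1.13776412 6.82230328 1.29947245] 0.014041583612553338 [  2.41621481  21.48503681 -14.70071607  -0.10183023 -53.76312162
  87.9367694 ]
```

Call:
jog_arm --deltas '[[[-1,0,0,0,0.05],[-1,0,0,0,0.05],[-1,0,0,0,0.02],[-1,0,0,0,0]]]'

```text
time_s: 5.65
tcp_pos: [0.6021, -0.1659, 0.1254]
eef_rot: [-179.9, -0.1, 7.1]
contact_force: [0.5, 7.1, 1.5]
gripper_width: 0.0138
gripper_force: 15.0
```

```bash
python3 -c "
from plant import r
s=r.get_state();print(s['eef_rot'],s['moment'],s['contact_force'],s['gripper_width'])"
```

```text
[-1.79904141e+02 -5.96367528e-02  7.06079708e+00] [ 2.68741732  0.00823716 -0.25459262] [0.5259372  7.11779349 1.45114   ] 0.013801493492396389
```

Call:
jog_arm --deltas '[[[-1,0,0,0,0.03],[-1,0,0,0,0.02],[-1,0,0,0,0]]]'

```text
time_s: 6.02
tcp_pos: [0.6024, -0.1658, 0.1254]
eef_rot: [-179.9, -0.1, 9.9]
contact_force: [0.8, 7.4, 1.1]
gripper_width: 0.015
gripper_force: 15.5
```

```bash
python3 -c "
from plant import r
s=r.get_state();print(s['eef_rot'],s['moment'],s['contact_force'],s['gripper_width'])"
```

```text
[-1.79911833e+02 -9.47966008e-02  9.91465807e+00] [ 2.66618509 -0.2414744  -0.3652687 ] [0.756868   7.4118718  1.14971976] 0.014952083089242027
```

Call:
jog_arm --deltas '[[[0,0,0,0,0],[0,0,0,0,0],[0,0,0,0,0],[0,0,0,0,0],[0,0,0,2,0],[0,0,0,4,0],[0,0,0,4,0],[0,0,0,0,0]]]'

```text
time_s: 7.02
tcp_pos: [0.6036, -0.1677, 0.2293]
eef_rot: [179.9, -0.4, 9.9]
contact_force: [0.1, -0.3, -0.2]
gripper_width: 0.0439
gripper_force: 0.0
```

Run:
```python
from plant import r
import cv2
im=r.capture('wrist');cv2.imwrite('pics/w2.png',im)
s=r.capture('scene');cv2.imwrite('pics/s2.png',s)
cv2.imwrite('pics/w2c.png',cv2.resize(im[150:310,210:430],None,fx=3,fy=3,interpolation=cv2.INTER_CUBIC))
```

```text
(no output)
```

View pics/w2c.png

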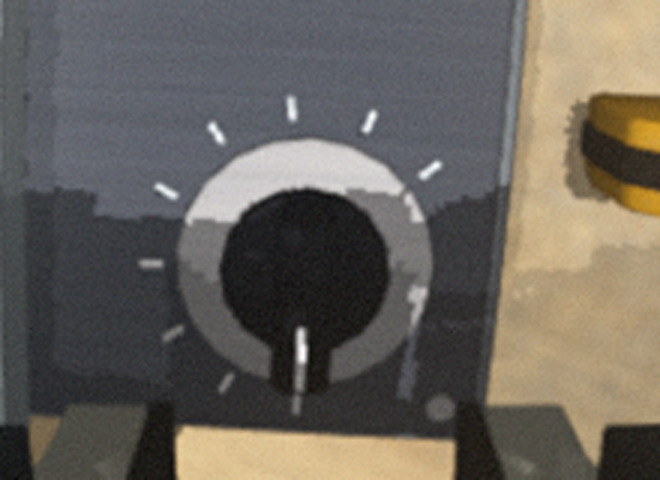

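The mark now lines up with the lowest tick, at about (298,400) in the crop, and with the housing's front-to-back direction. The dial is at its off stop.

Call:
jog_arm --deltas '[[[-0.32,-1.5,1.8,0,-0.164],[-0.32,-1.5,1.8,0,-0.164],[-0.32,-1.5,1.8,0,-0.164],[-0.32,-1.5,1.8,0,-0.164],[-0.32,-1.5,1.8,0,-0.164],[-0.32,-1.5,1.8,0,-0.164],[-0.32,-1.5,1.8,0,-0.164],[-0.32,-1.4,1.8,0,-0.164]]]'

```text
time_s: 8.12
tcp_pos: [0.4815, -0.023, 0.2241]
eef_rot: [179.9, 0.0, -65.6]
contact_force: [-0.4, 0.3, 0.8]
gripper_width: 0.0297
gripper_force: 0.0
```

Call:
jog_arm --deltas '[[[-0.32,0,0,0,-0.164],[-0.32,0,0,0,-0.16],[-0.32,0,0,0,0],[-0.32,0,0,0,0]]]'

```text
time_s: 8.62
tcp_pos: [0.4825, -0.0235, 0.2247]
eef_rot: [179.9, -0.0, -83.6]
contact_force: [-0.0, -0.6, 0.0]
gripper_width: 0.0298
gripper_force: 0.0
```

Run:
```python
from plant import r
import cv2
s=r.get_state();print(s['tcp_pos'],s['eef_rot'],s['joints'])
im=r.capture('wrist');cv2.imwrite('pics/w3.png',im)
from h import *
i=r.camera_info('wrist');V=np.array(i['view'])
for p in ([.485,-.024,.1],[.4792,.028,.1],[.4905,-.076,.1]):
    q=V[:3,:3]@np.array(p)+V[:3,3];x,y,z=q[0],-q[1],-q[2];h=np.hypot(x,y);t=np.arctan2(h,z)
    print(p,i['cx']+i['fx']*t*x/h,i['cy']+i['fy']*t*y/h)
```

```text
[ 0.48247653 -0.02346965  0.22471155] [ 1.79929662e+02 -1.26133744e-02 -8.36223459e+01] [ 2.06056774e+01  3.17692957e+00 -2.45238332e+01 -5.71267176e-03
 -6.23705175e+01 -1.42253787e+01]
[0.485, -0.024, 0.1] 311.88926190024404 236.17508291175156
[0.4792, 0.028, 0.1] 312.06901372717306 299.7920307559832
[0.4905, -0.076, 0.1] 312.17312332147554 165.53052555939843
```

View pics/w3.png

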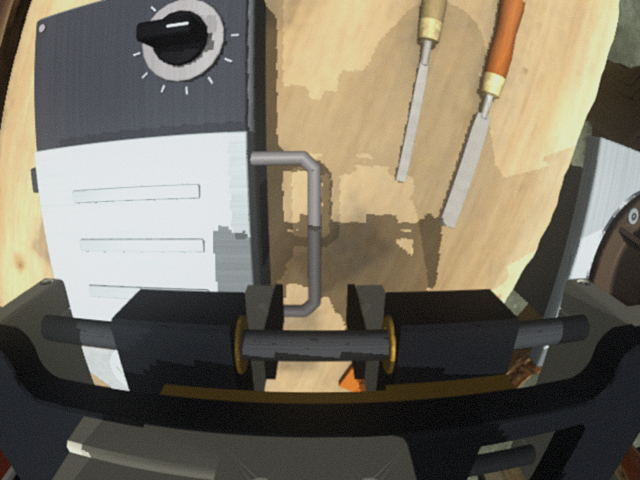

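The bar runs vertically in the picture at x≈314, from y≈165 to 305, and lies within about 1 mm of the TCP line. The fingers are clear, so I'll descend.

Call:
jog_arm --deltas '[[[-0.32,0.05,0,-4,0],[-0.32,0,0,-3,0],[-0.32,0,0,-2,0],[-0.32,0,0,-1.5,0],[-0.32,0,0,-1,0],[-0.32,0,0,-1,0],[-0.32,0,0,0,0],[-0.32,0,0,0,0]]]'

```text
time_s: 9.68
tcp_pos: [0.4836, -0.0232, 0.1008]
eef_rot: [-180.0, 0.0, -83.8]
contact_force: [-0.6, 0.3, 0.4]
gripper_width: 0.0302
gripper_force: 0.0
```

Call:
jog_arm --deltas '[[[-1,0,0,0,0],[-1,0,0,0,0],[-1,0,0,0,0],[-1,0,0,0,0],[-1,0,0,0,0],[-1,0,0,0,0]]]' --force 20

```text
time_s: 10.42
tcp_pos: [0.483, -0.0233, 0.1005]
eef_rot: [180.0, -0.0, -83.8]
contact_force: [-4.0, 1.2, 5.9]
gripper_width: 0.0092
gripper_force: 20.0
```

Call:
jog_arm --deltas '[[[-1,0.02,0,1.0,0],[-1,0.07,0.01,1.0,0],[-1,0.26,0.03,2.0,0],[-1,0.43,0.05,1.96,0],[-1,0.6,0.06,1.9,0],[-1,0,0,0,0],[-1,0,0,0,0]]]'

```text
time_s: 11.3
tcp_pos: [0.4962, -0.0219, 0.1792]
eef_rot: [179.9, 0.0, -83.8]
contact_force: [-4.9, 1.3, -0.4]
gripper_width: 0.0093
gripper_force: 20.0
```

Smooth; I'll continue the arc.

Call:
jog_arm --deltas '[[[-1,0.77,0.08,1.85,0],[-1,0.92,0.1,1.78,0],[-1,1.07,0.12,1.69,0],[-1,1.21,0.13,1.59,0],[-1,1.35,0.15,1.48,0],[-1,1.47,0.16,1.36,0],[-1,0,0,0,0],[-1,0,0,0,0]]]'

```text
time_s: 12.3
tcp_pos: [0.5633, -0.0148, 0.2782]
eef_rot: [179.9, -0.0, -83.8]
contact_force: [-14.1, 3.2, 13.6]
gripper_width: 0.0092
gripper_force: 20.0
```

Run:
```python
from plant import r
import cv2
s=r.get_state();print(s['tcp_pos'],s['eef_rot'],s['contact_force'],s['gripper_width'])
a=r.capture('scene');b=r.capture('side')
c=np.hstack([cv2.resize(a[160:400,200:500],(400,320)),cv2.resize(b[130:370,200:500],(400,320))]) if 0 else cv2.hconcat([cv2.resize(a[160:400,200:500],(400,320)),cv2.resize(b[130:370,200:500],(400,320))])
cv2.imwrite('pics/f1.png',c)
```

```text
[ 0.56332604 -0.01475404  0.2782072 ] [ 1.79883860e+02 -1.96141200e-02 -8.37942472e+01] [-14.05936027   3.24059157  13.61104646] 0.009164014046484556
```

View pics/f1.png

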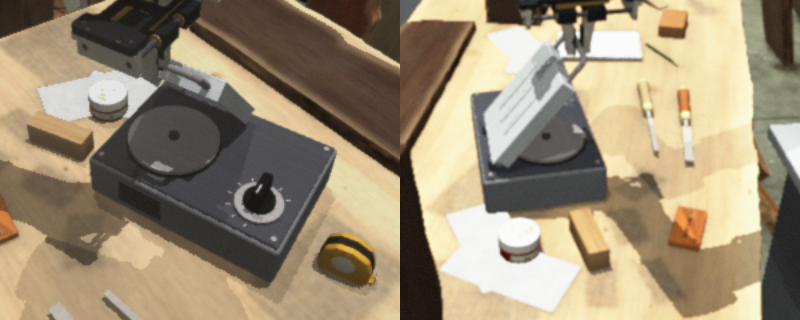

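The guard is up at roughly 50° with the fingers on its bar and the bystanders unmoved. There's about 19 N pushing the bar towards the hinge, so I'll ease the tool outward.

Call:
jog_arm --deltas '[[[-1,-0.06,-0.01,0.08,0],[-1,0,0,0,0],[-1,0,0,0,0]]]'

```text
time_s: 12.78
tcp_pos: [0.5633, -0.0147, 0.2783]
eef_rot: [179.9, -0.0, -83.8]
contact_force: [-9.4, 1.5, 8.2]
gripper_width: 0.0095
gripper_force: 20.0
```

Run:
```python
from plant import r
import cv2
s=r.get_state();print(s['tcp_pos'],s['contact_force'],s['moment'],s['gripper_width'])
b=r.capture('side');cv2.imwrite('pics/side_f.png',b)
cv2.imwrite('pics/f2.png',cv2.resize(b[130:280,240:440],(800,600),interpolation=cv2.INTER_CUBIC))
```

```text
[ 0.56332575 -0.0147241   0.2783266 ] [-9.3995967   1.45708978  8.17750704] [0.82257247 3.27234494 0.00819902] 0.009491640074669907
```

View pics/f2.png

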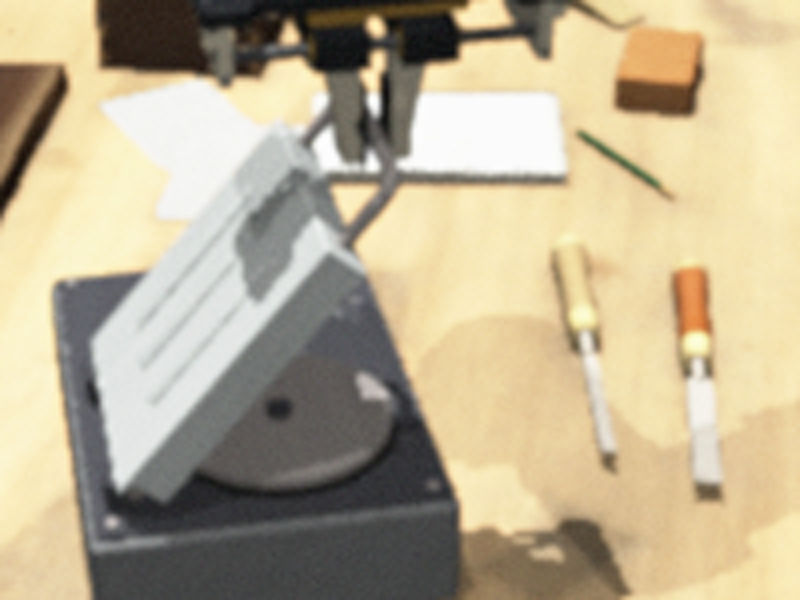

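The side crop shows the guard tilted open, the bar's left corner at about (388,180) and the guard's near front top corner at about (330,222). I'll use these to check the angle after easing off a little more.

Call:
jog_arm --deltas '[[[-1,-0.07,-0.01,0.06,0],[-1,0,0,0,0],[-1,0,0,0,0]]]'

```text
time_s: 13.2
tcp_pos: [0.5633, -0.0147, 0.2783]
eef_rot: [180.0, -0.0, -83.8]
contact_force: [-7.1, 1.5, 4.6]
gripper_width: 0.0091
gripper_force: 20.0
```

Run:
```python
from plant import r
from h import *
s=r.get_state();print(s['tcp_pos'],s['contact_force'],s['gripper_width'])
i=r.camera_info('side');a=np.radians(6.2);ex=np.array([np.cos(a),np.sin(a),0]);ey=np.array([-np.sin(a),np.cos(a),0])
hinge=np.array([.4838,-.0235,.1])+.23*ex
for n,u,v,yo,shut in(('bar',388,180,.055,(-.23,0)),('gcorner',330,222,.08,(-.185,.017)),('gback',112,490,.08,(0,.017))):
    c,d=ray(i,240+u/4,130+v/4); t=((hinge+yo*ey-c)@ey)/(d@ey);p=c+t*d-hinge
    x,z=p@ex,p[2];print(n,x.round(4),z.round(4),'r',np.hypot(x,z).round(4),np.hypot(*shut).round(4),np.degrees(np.arctan2(z,-x)-np.arctan2(shut[1],-shut[0])).round(2))
```

```text
[ 0.5632746  -0.01470028  0.27834104] [-7.1311373   1.49352483  4.58229029] 0.009061654302063817
bar -0.148 0.1742 r 0.2286 0.23 49.65
gcorner -0.1123 0.1665 r 0.2008 0.1858 50.76
gback 0.0113 0.0116 r 0.0162 0.017 44.22
```

Call:
jog_arm --deltas '[[[-1,0,0,0,0],[-1,0,0,0,0],[-1,0,0,0,0],[-1,0,0,0,0]]]'

```text
time_s: 13.7
tcp_pos: [0.5632, -0.0147, 0.2783]
eef_rot: [180.0, -0.0, -83.8]
contact_force: [-6.9, 1.8, 4.3]
gripper_width: 0.0092
gripper_force: 20.0
```

```bash
python3 -c "
from plant import r
print(r.close_job())"
```

```text
the job is handed in; nothing more can be done
None
```

I turned the speed dial to its off stop with the guard shut, then lifted the guard and held it steady at about 50° with the fingers gripping its bar; the tape measure, block and tin looked undisturbed, and I handed the job in at 13.7 s.

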